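# Seat a loose projector lens ring with a two-pin spanner

### The job

The recessed ring round the up-facing lens of the little projector has worked loose: take the two-pin spanner from its stand, find the ring's two holes with its pins and turn the ring clockwise (seen from above) until it is fully home against its stop. Then put the spanner back upright in its stand and let go. Press and turn gently, keep off the lens glass, and leave the projector's neighbours where they are.

Things in the scene. Friction and masses are not known exactly. Their poses are not given: they have to be found in the camera images.
- projector: White projector, a block 120 x 120 x 60 mm fixed to the cabinet top, lens facing straight up. Origin: centre of its underside; z up. In its top is a round recess, 66 mm wide, that holds the metal ring. The ring's fit is delicate: the spanner's total contact force on projector and ring must stay under 40 N (at the pins about 0.9 N m against the stop); 0.4 N m of turning moment is enough to be home.
- ring_center (a point): On the ring's vertical axis, level with its upper face: 56 mm above the cabinet top, 4 mm below the projector's top. Axes as the projector's. The metal ring is 60 mm outside, 32 mm inside; its two blind round holes, 7.5 mm wide and 7 mm deep, lie 23 mm either side of the axis. It only turns, it does not rise or sink.
- ring (a joint): Turn left to go, rad: 0 = home on its hard stop, positive = anticlockwise of home seen from above; starts 0.55 to 1.0. Steady friction 0.12 N m; stays where left. The holes' direction is NOT measured, it must be seen or felt for: their line points along projector yaw + this value + an unknown -0.4 to 0.4 rad that differs from start to start (at yaw 0 and sum 0: along x).
- lens: Glass lens, a low dome 31 mm across in the middle of the ring; its top is about 4 mm below the ring's upper face. Not to be touched. Origin: on the ring's axis, under the glass.
- spanner: Two-pin spanner, about 90 g, 88 mm tall, upright. Origin: midway between the pin tips, at their level; z up the handle, x along the line of the pins. Two round-ended steel pins, 5 mm thick, at x = +-23 mm, z 0 to 14 mm; foot bar 64 (x) x 18 (y) mm, z 14 to 21; 12 mm round shank to z 52. Pins fully in the ring's holes: origin 7 mm below ring_center.
- spanner_grip (a point): Middle of the spanner's grey flat-sided grip, the place to hold it: on its z axis, 70 mm above the pin tips. The grip is 30 (spanner x) x 14 (spanner y) x 36 mm, its top 88 mm above the pin tips; hold it across the 14 mm. Axes as the spanner's.
- stand: Grey spanner stand, block 90 (x) x 44 (y) x 22 mm, fixed. Origin: centre of its underside; z up. In the middle of its top a slot 56 (x) x 10 (y) mm, 16 mm deep: the pins hang in it and the foot bar rests on the top face, so the parked spanner's origin is at 0, 0, 8 mm of the stand, its x axis along the stand's (either way round).
- coaster: Bystander: round cork-look plastic coaster, 96 mm across, 6 mm thick. Origin under its centre.
- paperweight: Bystander: round glass paperweight, 68 mm across, 49 mm tall. Origin under its centre.
- earbud_case: Bystander: dark silicone earbud case, 58 x 46 x 26 mm with a wire spring clip at one end. Origin under its centre.
- lens_cap: Bystander: grey lens cap, 52 mm across, 10 mm thick, lying beside the projector. Origin under its centre.
- mug: Bystander: white mug, 80 mm across, 92 mm tall. Origin under its centre.
- screwdriver: Bystander: screwdriver, 160 mm long, lying down. Origin under its middle.
- power_brick: Bystander: white power adapter, 90 x 50 x 30 mm. Origin under its centre.
There are look-alikes about, which are no part of the job. Leave any brown look-alike of the stand alone.

How it is judged:
On the way, in this order (a step that is already met when the one before it is completed fails the run):
1. both spanner pins are in the ring's holes (at least 3.5 mm deep, on the ring's axis within 3 mm), the ring still loose (horizontal distance between spanner and ring_center below 0.003 m and z of spanner in the frame of ring_center below -0.0035 m and angle between spanner's own z axis and vertical below 0.12 rad and value of joint ring above 0.3 rad), for 0.1 s.
2. the ring is turned home (within 0.03 rad of its stop) with the spanner's pins in its holes (horizontal distance between spanner and ring_center below 0.003 m and z of spanner in the frame of ring_center below -0.0035 m and angle between spanner's own z axis and vertical below 0.12 rad and value of joint ring below 0.03 rad), for 0.2 s.
At the end, for the whole second after the job is handed in: The ring is within 0.03 rad of its stop; the spanner is parked upright (within 0.1 rad) and at rest in the stand's slot, its pins hanging in the slot and its foot bar down on the top face (within 3 mm in height, 6 mm sideways), released (value of joint ring below 0.03 rad and horizontal distance between spanner and stand below 0.006 m and z of spanner in the frame of stand below 0.011 m and angle between spanner's own z axis and vertical below 0.1 rad and linear speed of spanner below 0.02 m/s and contact force between the fingers and spanner below 0.05 N); the robot touches nothing.
It fails at once if the spanner is pressed or turned against the projector or its ring with more than 40 N (contact force between spanner and projector above 40 N).
It fails at once if the lens glass is touched by the spanner or the fingers with more than 1 N (contact force between any of spanner, the fingers and lens above 1 N).
It fails at once if a bystander is shifted by more than 20 mm (distance of any of coaster, paperweight, earbud_case, lens_cap, mug, screwdriver, power_brick from where it was at the start of the episode above 0.02 m).
It also fails if it takes over 72 s, if anything falls off the work surface, if the arm or the gripper's body presses on something with over 40 N, if the wrist force passes 120 N, or if a joint passes its speed limit or range.

### The arm

A 7-joint arm with a two-finger parallel gripper is mounted at the origin on the work surface. World frame = base frame: x ahead of the robot, y to its left, z up, the work surface at z = 0. Lengths are in m, angles in rad, forces in N, time in s.
With the tool pointing down it reaches from about 0.4 to 0.875 m from the base axis. Payload 19.3 kg.
Tool frame: the origin (TCP) lies at the very end of the fingers, on their centre line; the grasp point (between the pads) lies 19 mm behind it; z points along the fingers, y is the line along which they close (so a half turn about z gives the same grasp; the last joint's range is limited). The gripper opens to 85 mm and grips with 20 to 120 N. Pads are 22 mm wide; open, the fingers measure 114 mm over their backs; the gripper's body (76 mm by 85 mm) begins 54 mm behind the grasp point. The pads swing forward as they close: fully open they stand 13 mm farther back than shut.
Start: joints at [-1.221, 0.521, -0.036, 1.599, 0.021, 1.021, -0.113], TCP at [0.255, 0.571, 0.231] pointing down, gripper open.
Joint ranges: [-2.91, 2.91], [-0.3, 2.13], [-1.5, 1.42], [0.17, 2.43], [-1.26, 4.41], [0.16, 1.93], [-2.52, 2.52]. Speed limits (rad/s): [1.89, 1.89, 2.39, 2.39, 3.01, 3.01, 3.01].

### API

Orientations are given as [roll, pitch, yaw] about the fixed x, y, z axes, in that order (R = Rz(yaw) Ry(pitch) Rx(roll)).
In Python, from workcell import bot gives the robot as it stands.
- The arm moves only by the tool carry_out, never from a script. Its argument "rows" is a list that holds one entry, the list of rows, each a list of 4 numbers: the shift along the tool's x, y, z in m, then the turn about the tool's z in degrees. In form: [[[x, y, z, twist], ...]]. A call has 1 to 12 rows; each row is the pose to reach, as a shift and turn from the pose commanded when the call began, along the tool's axes at that moment; what a row does not reach only later rows make up. A row lasts 1/12 s, in which the tool goes at most 41.7 mm and 7.16 degrees, less where a joint would pass 70% of its speed; a pose out of reach is approached as far as the arm can. A call with a gripper value outside its range is refused whole. "grip" is the finger opening in m, from 0 to 0.0854, set as the call begins (left out, the last holds). The fingers move at their own pace and stop on an object; "grip_force" is the grip in N (left out, the last holds). Time passes only in rows, so rows that repeat a pose let the fingers close. It gives the time, the measured TCP pose, the force, the opening and the grip force at its end, in the units of the state.
- bot.observe(): the state, without advancing time (a new reading comes with each control period).
- bot.grab_frame(name): name is "side" or "top" or "wrist"; returns a dict with "pixels" (480x640x3 uint8, red, green, blue), "K" (3x3 intrinsics, pixels), "k1" (the pictures are not rectified: a ray, as slopes to the right and down, at radius r is drawn at 1 + k1 r^2 times it, then the intrinsics apply), "pose" (4x4, takes a point from camera to world coordinates). Camera axes: x right, y down, z forward; pixel columns grow to the right and rows downward; lengths in m; the calibration is good to about 2 mm. A picture is of the moment at which its call begins. There is no depth.
- bot.job_done(): hands the job in; it is judged then, once.
Trained networks look in a picture, given as the dict that the camera call returned (one of the last four; its "shot" number tells which), for a name from the list of things; names that differ only in an ending like _2 or _b are one class to them, and where a whole thing is asked for, a point or a joint stands for the part that bears it (a point fixed in the world has none). Each returns a list of dicts, best first, with "conf" (0 to 1); they miss things now and then, are a little off and sometimes report something else, mostly with a low value. They report only what shows in the picture. A call takes as long as a camera call. They do not tell look-alikes from the thing itself.
- bot.look_for(picture, label): "position" ([column, row] in pixels, amid what is visible of it).
- bot.regions_of(picture, label): "region" (480x640 bool, what is visible of it) and "position" ([column, row] in pixels, amid what is visible of it).
- bot.spot_point(picture, label): "position" ([column, row] in pixels: a listed point, or the origin of a listed thing).
The state is a dict: "clock": time; "qpos": joint angles; "qd": joint speeds; "joint_efforts": joint torques, N m; "position": TCP position; "tool_rot": TCP orientation; "force": force on the tool from outside, world axes, zero at the start; "moment": the same for the moment, N m; "grip_width": finger opening in m; "finger_force": force on a finger pad.
Only numpy, scipy, OpenCV 4.12 (cv2) and the standard library are available. Lean on these libraries where they do the work, as an engineer would, in place of code of your own. Each camera call takes 0.05 s, during which the arm holds its last target. There are 200 camera calls.

## Working session

There is one attempt and no reset: what is moved stays moved. The work goes in short steps, Python scripts to look and compute and a tool call to move; the robot and the scene stay as the last step left them, time stands still between calls to the robot, and variables do not carry over. Pictures are saved under pics/ and viewed, at most 10 in all, crops included, and the job is handed in when it is done.

Besides the shell and the picture viewer there is one more tool, called as name(argument=value, ...), one argument or row to a line, values as JSON. carry_out: Moves the arm, as the interface text tells. Its arguments: {"type":"object","properties":{"rows":{"type":"array","items":{"type":"array","items":{"type":"array","items":{"type":"number"}}}},"grip":{"type":"number"},"grip_force":{"type":"number"}},"required":["rows"]}

```bash
mkdir -p pics; cat > h.py <<'E'
from workcell import bot
import numpy as np, cv2
from scipy.spatial.transform import Rotation as R
def ray(f,px):
    K=f["K"];d=np.array([(px[0]-K[0][2])/K[0][0],(px[1]-K[1][2])/K[1][1]]);u=d.copy()
    for _ in range(20): u=d/(1+f["k1"]*(u@u))
    P=np.array(f["pose"]);v=P[:3,:3]@np.array([u[0],u[1],1]);return P[:3,3],v/np.linalg.norm(v)
def at_z(f,px,z):
    o,v=ray(f,px);return o+v*(z-o[2])/v[2]
def tri(rs):
    A=np.zeros((3,3));b=np.zeros(3)
    for o,v in rs:
        M=np.eye(3)-np.outer(v,v);A+=M;b+=M@o
    p=np.linalg.solve(A,b);return p,[float(np.linalg.norm((np.eye(3)-np.outer(v,v))@(p-o))) for o,v in rs]
def proj(f,p):
    P=np.array(f["pose"]);c=P[:3,:3].T@(np.array(p)-P[:3,3]);u=c[:2]/c[2];u=u*(1+f["k1"]*(u@u));K=f["K"]
    return np.array([K[0][0]*u[0]+K[0][2],K[1][1]*u[1]+K[1][2]])
def save(f,n): cv2.imwrite("pics/"+n,cv2.cvtColor(f["pixels"],cv2.COLOR_RGB2BGR))
E
python3 - <<'E'
from h import *
np.set_printoptions(precision=4,suppress=True)
s=bot.observe();print({k:np.round(v,3) for k,v in s.items()})
fs={}
for n in ["top","side","wrist"]:
    f=bot.grab_frame(n);fs[n]=f;save(f,n+"0.png")
    print(n,f["k1"],np.array(f["K"]).tolist(),np.array(f["pose"]).tolist())
    for l in ["spanner","spanner_grip","stand","projector","ring_center","lens"]:
        print(n,l,[(np.round(d["position"]),round(d["conf"],2)) for d in bot.spot_point(f,l)[:3]])
a=[cv2.imread(f"pics/{n}0.png") for n in ["top","side"]]
E
```

```text
{'clock': np.float64(0.0), 'qpos': array([-1.221,  0.522, -0.036,  1.6  ,  0.021,  1.021, -0.113]), 'qd': array([-0.   ,  0.001, -0.001,  0.   , -0.002, -0.002, -0.   ]), 'joint_efforts': array([ -0.   , -92.71 ,   1.979, -36.991,   0.018,   0.008,  -0.   ]), 'position': array([0.255, 0.57 , 0.231]), 'tool_rot': array([-3.14 ,  0.   ,  2.722]), 'force': array([-0.098, -0.875,  0.381]), 'moment': array([-0.017, -0.009,  0.006]), 'finger_force': np.float64(0.0), 'grip_width': np.float64(0.086)}
top -0.11459091556941284 [[482.8852204093315, 0.0, 316.77464584263373], [0.0, 482.8852204093315, 235.6685012007627], [0.0, 0.0, 1.0]] [[0.022741810672964786, -0.9733177114407107, 0.2283318695301474, 0.36878034141648947], [-0.9997327201908253, -0.023090691368975486, 0.0011437447074304711, -0.008324274470642603], [0.004159113747913157, -0.2282968518572255, -0.9735826873999517, 1.0766111508433407], [0.0, 0.0, 0.0, 1.0]]
top spanner [(array([226., 262.]), 0.54)]
top spanner_grip [(array([219., 260.]), 0.93)]
top stand [(array([176., 258.]), 0.8), (array([226., 266.]), 0.6), (array([304., 188.]), 0.5
[... 722 characters left out ...]
r [(array([314., 340.]), 0.58)]
side ring_center [(array([315., 323.]), 0.57), (array([313., 343.]), 0.21)]
side lens [(array([312., 323.]), 0.48), (array([268., 358.]), 0.38)]
wrist -0.07024843400664547 [[392.5244992145801, 0.0, 318.1096186355511], [0.0, 392.5244992145801, 240.50890090915843], [0.0, 0.0, 1.0]] [[0.4077112887367241, 0.8758424718952587, 0.25820819015097335, 0.18882401716039443], [0.9131106292544583, -0.39085512741263173, -0.11602261899207798, 0.6017295736401072], [-0.0006955423533396268, 0.2830763744992803, -0.9590971183468211, 0.3744871692353279], [0.0, 0.0, 0.0, 1.0]]
wrist spanner []
wrist spanner_grip []
wrist stand []
wrist projector []
wrist ring_center []
wrist lens []
```

View pics/top0.png

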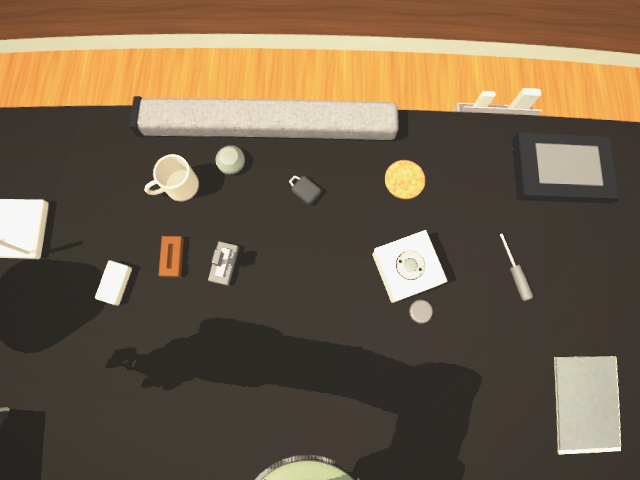

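View pics/side0.png

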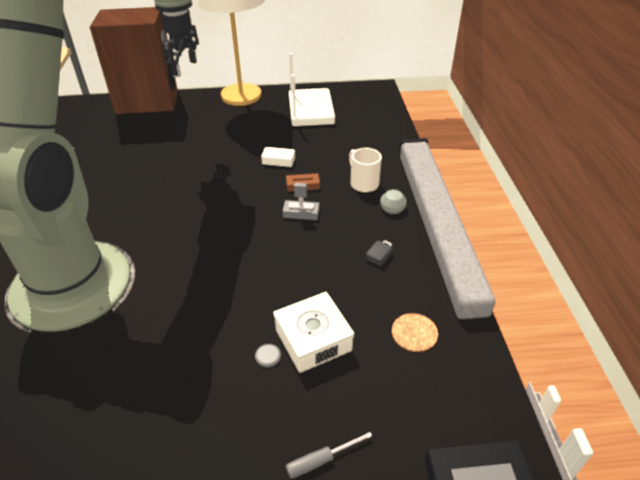

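The top view shows the grey stand with the spanner at (224,264), the brown look-alike at (171,257), and the projector at (410,265) with its two ring holes just visible. The side view shows the spanner at (301,200) and the ring at (313,323).

```bash
python3 - <<'E'
from h import *
np.set_printoptions(precision=4,suppress=True)
t=bot.grab_frame("top");s=bot.grab_frame("side")
for l,a,b in [("grip",(219,260),(301,185)),("ring",(409.5,264.5),(314,323)),("stand",(226,266),(301,215)),("spanner",(226,262),(300,210))]:
    print(l,*tri([ray(t,a),ray(s,b)]))
for l,zz in [("projector",.06),("stand",.022)]:
    for d in bot.regions_of(t,l)[:3]:
        c=max(cv2.findContours(d["region"].astype(np.uint8),0,2)[0],key=cv2.contourArea)
        P=np.array([at_z(t,p[0],zz)[:2] for p in c],np.float32)
        print(l,d["conf"],d["position"],cv2.minAreaRect(P*1000))
im=cv2.cvtColor(t["pixels"],cv2.COLOR_RGB2BGR)
v=np.hstack([cv2.resize(im[y-35:y+35,x-40:x+40],None,fx=5,fy=5,interpolation=2) for x,y in [(224,264),(410,265)]])
cv2.imwrite("pics/c1.png",v)
E
```

```text
grip [0.5488 0.1944 0.0986] [0.006924864937178196, 0.006924864937178105]
ring [ 0.5515 -0.2077  0.0571] [0.002504399514386868, 0.0025043995143869398]
stand [ 0.5496  0.1977 -0.0018] [0.003394775502442076, 0.003394775502442207]
spanner [0.551  0.1935 0.0202] [0.0004997196439700477, 0.0004997196439699576]
stand 0.92 [173.0, 256.8] ((561.59375, 320.13873291015625), (96.05972290039062, 55.11301803588867), 2.8493807315826416)
stand 0.65 [227.1, 267.6] ((549.8952026367188, 198.9071044921875), (50.87190628051758, 92.07080841064453), 78.30455017089844)
```

View pics/c1.png

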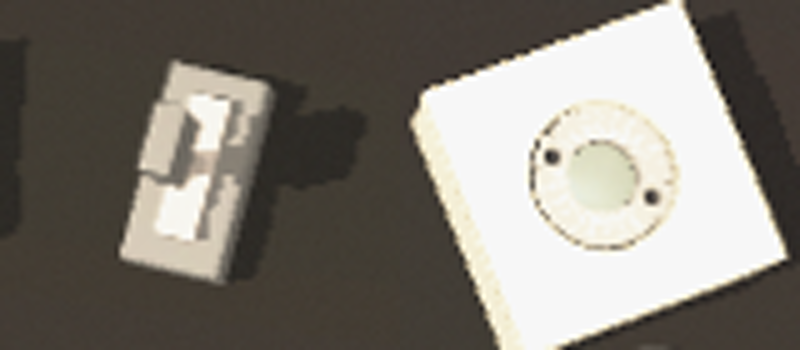

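The crop shows the stand slot running about −12° from world x with the spanner in it, and the ring's holes at top-image pixels (400.4,261.4) and (420.4,269.4).

```bash
cat >> h.py <<'E'
def shift(xyz,yaw_deg):
    "tool-axes shift + twist (deg) to reach TCP xyz, pointing down, tool x at yaw_deg or its half turn"
    s=bot.observe();M=R.from_euler("xyz",s["tool_rot"]);d=M.inv().apply(np.array(xyz)-s["position"])
    y=np.degrees(s["tool_rot"][2]);tw=-((yaw_deg-y+90)%180-90)
    return np.round(d,4),round(tw,2)
E
python3 - <<'E'
from h import *
t=bot.grab_frame("top")
a,b=[at_z(t,p,.056) for p in [(400.4,261.4),(420.4,269.4)]]
d=b-a;print(a,b,(a+b)/2,np.linalg.norm(d[:2]),np.degrees(np.arctan2(d[1],d[0])))
print(shift([.549,.196,.231],-11.7))
E
```

```text
[ 0.55550524 -0.18848011  0.056     ] [ 0.53894331 -0.23159144  0.056     ] [ 0.54722427 -0.21003577  0.056     ] 0.04618315598200777 -111.01510705908716
(array([-4.214e-01, -2.222e-01,  3.000e-04]), np.float64(-12.36))
```

carry_out(
  rows=[
    [[-0.02,-0.01,0,-1],[-0.055,-0.029,0,-2],[-0.093,-0.049,0,-3],[-0.13,-0.069,0,-4],[-0.167,-0.088,0,-5],[-0.204,-0.108,0,-6],[-0.241,-0.127,0,-7],[-0.278,-0.147,0,-8],[-0.315,-0.166,0,-9],[-0.352,-0.186,0,-10],[-0.389,-0.205,0,-11.4],[-0.421,-0.222,0,-12.4]],
  ],
  grip=0.0854,
)

```text
clock: 2.3
position: [0.55, 0.1941, 0.2315]
tool_rot: [3.142, 0.0, 2.939]
force: [0.1, 0.4, 0.2]
grip_width: 0.0854
finger_force: 0.0
```

carry_out(
  rows=[
    [[0,0,0,0],[0,0,0,0],[0,0,0,0]],
  ],
)

```text
clock: 2.55
position: [0.5485, 0.1966, 0.2312]
tool_rot: [3.141, -0.0, 2.938]
force: [-0.1, 0.9, -1.5]
grip_width: 0.0854
finger_force: 0.0
```

```bash
python3 - <<'E'
from h import *
np.set_printoptions(precision=4,suppress=True)
s=bot.observe();print(s["clock"],s["position"],s["tool_rot"],s["qpos"])
f=bot.grab_frame("wrist");save(f,"w1.png")
print(np.array(f["pose"]))
for l in ["spanner","spanner_grip","stand"]:
    print(l,[(np.round(d["position"],1),round(d["conf"],2)) for d in bot.spot_point(f,l)[:3]])
E
```

```text
2.55 [0.5485 0.1966 0.2312] [ 3.1414 -0.0004  2.9379] [-0.4532  0.4542  0.0105  1.7164 -0.006   0.9713  0.9267]
[[ 0.2024  0.9394  0.2767  0.4778]
 [ 0.9793 -0.1941 -0.0574  0.2128]
 [-0.0003  0.2826 -0.9592  0.3744]
 [ 0.      0.      0.      1.    ]]
spanner [(array([325. , 206.8]), 0.83)]
spanner_grip [(array([325.6, 222.9]), 0.71)]
stand [(array([451. , 191.1]), 0.75), (array([325.2, 204. ]), 0.65)]
```

View pics/w1.png

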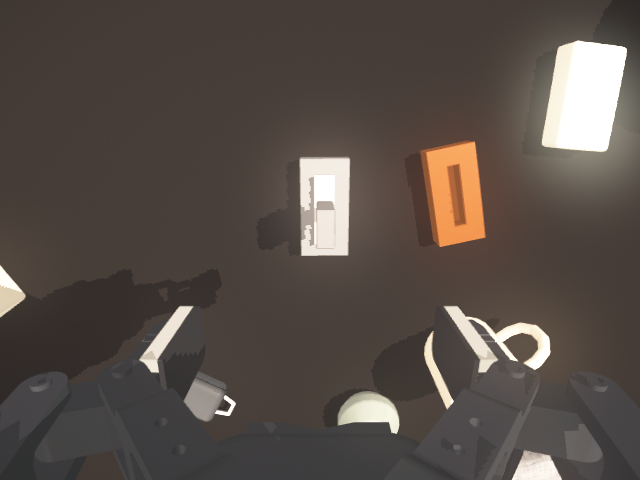

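The wrist view shows the stand at about (325,206), aligned with the image axes; the spanner grip's top face is at about (326,229), inside it. The brown decoy is to the right at (455,195).

```bash
python3 - <<'E'
from h import *
np.set_printoptions(precision=4,suppress=True)
f=bot.grab_frame("wrist");t=bot.grab_frame("top");s=bot.grab_frame("side")
print("griptop",at_z(f,(326,229),.096),"net grip",at_z(f,(325.6,222.9),.078),"net org",at_z(f,(325,206.8),.008))
print("stand edges top",[at_z(f,p,.022)[:2] for p in [(300,158),(349,158),(349,255),(301,255)]])
print("tri grip",tri([ray(f,(325.6,222.9)),ray(t,(219,260)),ray(s,(301,185))]))
print("tri org",tri([ray(f,(325,206.8)),ray(t,(226,262)),ray(s,(300,210))]))
c=np.mean([at_z(f,p,.022) for p in [(300,158),(349,158),(349,255),(301,255)]],0);print("standc",c)
# aim check: where stand ctr projects in the other views
for n,g in [("top",t),("side",s)]: print(n,proj(g,[c[0],c[1],.0]),proj(g,[c[0],c[1],.078]))
E
```

```text
griptop [0.5504 0.2044 0.096 ] net grip [0.5503 0.2045 0.078 ] net org [0.5519 0.2049 0.008 ]
stand edges top [array([0.5015, 0.1921]), array([0.5102, 0.2346]), array([0.5992, 0.2184]), array([0.5901, 0.1738])]
tri grip (array([0.5488, 0.2009, 0.0916]), [0.004313779504115034, 0.008062249622263606, 0.007755662725920383])
tri org (array([0.5516, 0.2005, 0.0125]), [0.0044698295923766744, 0.005516666509380501, 0.0015319139270458843])
standc [0.5502 0.2047 0.022 ]
top [222.693  264.0016] [215.8519 257.6722]
side [299.8308 213.1153] [298.9248 189.745 ]
```

```bash
python3 -c "
from h import *
print(shift([.5503,.2045,.125],-11.5))"
```

```text
(array([-0.0003,  0.0077,  0.1064]), np.float64(-0.1))
```

carry_out(
  rows=[
    [[0,0.002,0.015,0],[0,0.004,0.04,0],[0,0.0077,0.07,0],[0,0.0077,0.095,0],[0,0.0077,0.106,0],[0,0.0077,0.106,0],[0,0.0077,0.106,0],[0,0.0077,0.106,0]],
  ],
)

```text
clock: 3.57
position: [0.551, 0.2042, 0.1268]
tool_rot: [3.141, 0.002, 2.938]
force: [1.1, -0.4, 0.2]
grip_width: 0.0853
finger_force: 0.0
```

```bash
python3 - <<'E'
from h import *
np.set_printoptions(precision=4,suppress=True)
s=bot.observe();print(s["clock"],s["position"],s["tool_rot"],s["qpos"])
f=bot.grab_frame("wrist");save(f,"w2.png")
c=np.array(f["pose"])[:3,3]
for l in ["spanner","spanner_grip","stand"]:
    print(l,[(np.round(d["position"],1),round(d["conf"],2)) for d in bot.spot_point(f,l)[:3]])
for z in (.096,): print(proj(f,[.5503,.2045,z]))
g=[d for d in bot.spot_point(f,"spanner_grip")][:1]
if g:
  print(at_z(f,g[0]["position"],.078))
E
```

```text
3.5667 [0.551  0.2042 0.1268] [3.1405 0.0016 2.9381] [-0.4579  0.5905  0.003   1.7937 -0.0022  0.7555  0.9135]
spanner [(array([312.6, 235.2]), 0.55)]
spanner_grip [(array([313.2, 270.8]), 0.7)]
stand [(array([316.4, 230.1]), 0.98), (array([487.1, 212.4]), 0.84)]
[315.3397 281.4554]
[0.5515 0.203  0.078 ]
```

View pics/w2.png

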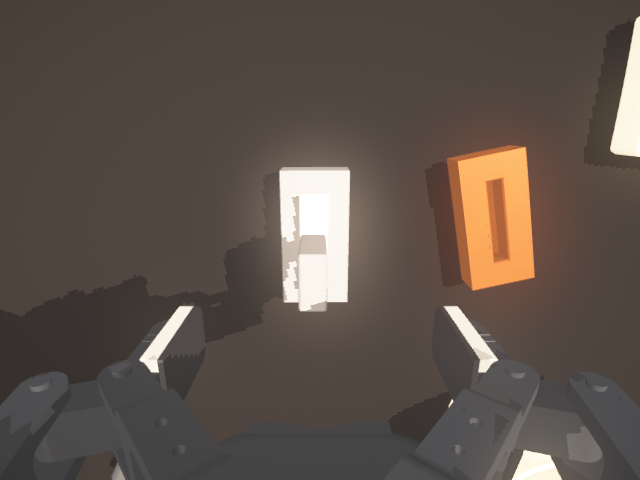

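The grip's top face is centred at (313,281), within about 1 mm of the prediction, so I'll go down and grip.

carry_out(
  rows=[
    [[0,-0.001,0.01,0],[0,-0.001,0.025,0],[0,-0.001,0.04,0],[0,-0.001,0.055,0],[0,-0.001,0.066,0],[0,-0.001,0.066,0],[0,-0.001,0.066,0],[0,-0.001,0.066,0]],
  ],
)

```text
clock: 4.48
position: [0.5504, 0.203, 0.0598]
tool_rot: [3.141, 0.001, 2.938]
force: [-0.4, -0.1, 0.2]
grip_width: 0.0853
finger_force: 0.0
```

carry_out(
  rows=[
    [[0,0,0,0],[0,0,0,0],[0,0,0,0],[0,0,0,0],[0,0,0,0],[0,0,0,0],[0,0,0,0],[0,0,0,0],[0,0,0,0],[0,0,0,0],[0,0,0,0],[0,0,0,0]],
  ],
  grip=0.0,
  grip_force=60,
)

```text
clock: 5.48
position: [0.55, 0.203, 0.0593]
tool_rot: [-3.142, -0.0, 2.938]
force: [-0.1, 0.2, -0.1]
grip_width: 0.0134
finger_force: 61.0
```

```bash
python3 - <<'E'
from h import *
np.set_printoptions(precision=4,suppress=True)
s=bot.observe();print(s["clock"],s["position"],s["tool_rot"],s["qpos"],s["force"],s["moment"],s["grip_width"])
E
```

```text
5.4833 [0.55   0.203  0.0593] [-3.1415 -0.      2.9382] [-0.4539  0.6907 -0.0009  1.8269  0.001   0.6241  0.9119] [-0.1287  0.1957 -0.1321] [-0.0352  0.0434 -0.081 ] 0.013377898369649947
```

carry_out(
  rows=[
    [[0,0,-0.006,0],[0,0,-0.02,0],[0,0,-0.04,0],[0,0,-0.065,0],[0,0,-0.09,0],[0,0,-0.115,0],[0,0,-0.13,0],[0,0,-0.13,0],[0,0,-0.13,0]],
  ],
)

```text
clock: 6.23
position: [0.5503, 0.203, 0.19]
tool_rot: [3.141, 0.001, 2.938]
force: [-0.3, -0.5, -1.5]
grip_width: 0.0131
finger_force: 61.0
```

```bash
python3 - <<'E'
from h import *
print(shift([.5275,-.265,.19],69),bot.observe()["grip_width"],bot.observe()["force"])
E
```

```text
(array([-7.23e-02, -4.63e-01, -3.00e-04]), np.float64(-80.66)) 0.013112918399159186 [-0.3036769  -0.49668968 -1.45196845]
```

carry_out(
  rows=[
    [[-0.002,-0.015,0,3],[-0.006,-0.04,0,9],[-0.012,-0.075,0,16],[-0.018,-0.112,0,23],[-0.024,-0.15,0,30],[-0.03,-0.188,0,37],[-0.036,-0.226,0,44],[-0.042,-0.264,0,51],[-0.048,-0.302,0,58],[-0.054,-0.34,0,65],[-0.06,-0.378,0,72],[-0.065,-0.41,0,79]],
  ],
)

```text
clock: 7.23
position: [0.5293, -0.2149, 0.1884]
tool_rot: [-3.14, 0.001, 1.551]
force: [0.6, 0.5, -0.9]
grip_width: 0.0132
finger_force: 61.0
```

```bash
python3 - <<'E'
from h import *
print(shift([.5275,-.265,.19],69))
E
```

```text
(array([-0.0502, -0.0008, -0.0016]), np.float64(19.84))
```

carry_out(
  rows=[
    [[-0.02,-0.001,-0.001,6],[-0.04,-0.001,-0.001,13],[-0.05,-0.001,-0.001,20],[-0.05,-0.001,-0.001,20],[-0.05,-0.001,-0.001,20],[-0.05,-0.001,-0.001,20],[-0.05,-0.001,-0.001,20]],
  ],
)

```text
clock: 7.82
position: [0.5293, -0.2608, 0.19]
tool_rot: [-3.141, -0.0, 1.214]
force: [0.0, 1.2, -1.6]
grip_width: 0.0133
finger_force: 61.0
```

```bash
python3 - <<'E'
from h import *
np.set_printoptions(precision=4,suppress=True)
s=bot.observe();print(s["clock"],s["position"],s["tool_rot"],s["qpos"])
f=bot.grab_frame("wrist");save(f,"w3.png")
for l in ["ring_center","lens","projector","spanner"]:
    print(l,[(np.round(d["position"],1),round(d["conf"],2)) for d in bot.spot_point(f,l)[:3]])
print(proj(f,[.549,-.209,.056]))
E
```

```text
7.8167 [ 0.5293 -0.2608  0.19  ] [-3.1409 -0.0004  1.2135] [ 0.0189  0.5638  0.4946  1.7552 -0.3285  0.9062  0.2968]
ring_center [(array([319.7, 152.2]), 0.87)]
lens [(array([320.4, 149.1]), 0.95)]
projector [(array([320.2, 142.5]), 0.88), (array([230.5, 223.3]), 0.75), (array([321. , 273.3]), 0.18)]
spanner [(array([316.5, 271.6]), 0.88)]
[319.9386 152.0858]
```

View pics/w3.png

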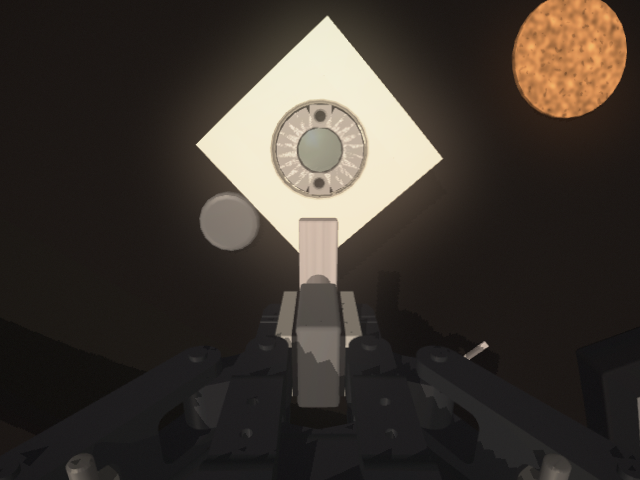

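The wrist view shows the ring at (320,150), with its holes at (320,116) and (319,183.5) already in line with the tool's x. The spanner's foot bar end is at (318,219), with no visible tilt.

```bash
cat > m.py <<'E'
from h import *
np.set_printoptions(precision=4,suppress=True)
def dots(f):
    g=cv2.cvtColor(f["pixels"],cv2.COLOR_RGB2GRAY)
    s=bot.observe();M=R.from_euler("xyz",s["tool_rot"]);loc=lambda p:M.inv().apply(np.array(p)-s["position"])
    return g,s,M,loc
E
python3 - <<'E'
from m import *
f=bot.grab_frame("wrist");g,s,M,loc=dots(f)
H=[]
for c,r in [(320,116),(319.3,183.5)]:
    p=g[int(r)-8:int(r)+9,int(c)-8:int(c)+9].astype(float);w=np.clip(np.percentile(p,35)-p,0,None)
    y,x=np.mgrid[:17,:17];q=(int(c)-8+(w*x).sum()/w.sum(),int(r)-8+(w*y).sum()/w.sum());H.append(at_z(f,q,.0555));print(q)
d=H[0]-H[1];print(H,np.mean(H,0),np.linalg.norm(d),np.degrees(np.arctan2(d[1],d[0])),np.degrees(s["tool_rot"][2]))
print("holes in tool",[loc(h) for h in H])
e=g[200:240,318].astype(int);print(e)
print(g[235,285:352].astype(int))
for px in [(299,219),(337,219)]: print(loc(at_z(f,px,s["position"][2]-.0513+.014)))
E
```

```text
(np.float64(318.7757976430009), np.float64(114.74504167864329))
(np.float64(317.9654915127775), np.float64(181.7005222906174))
[array([ 0.5573, -0.1861,  0.0555]), array([ 0.5408, -0.2286,  0.0555])] [ 0.549  -0.2074  0.0555] 0.045655512875957 68.69914064619958 69.38570941895054
holes in tool [array([ 0.0804, -0.0004,  0.1349]), array([ 0.0348, -0.0009,  0.1349])]
[234 235 234 235 235 234 234 234 235 234 234 234 234 234 234 234 234 214
 132 132 140 179 188 193 194 194 193 193 193 193 193 193 192 192 192 192
 193 192 192 192]
[233 233 233 233 233 233 233 233 234 234 234 234 234 222 188 188 191 191
 192 192 189 188 189 192 192 192 189 189 188 187 187 189 191 192 193 193
 191 187 184 186 188 188 188 188 189 191 194 196 196 196 190 172 176 220
 233 233 233 233 233 233 233 233 233 233 209 119  68]
[ 0.0308 -0.0098  0.0373]
[0.0309 0.0082 0.0373]
```

carry_out(
  rows=[
    [[0,0,0.01,0.3],[0,0,0.03,0.7],[0,0,0.045,0.7],[0,0,0.055,0.7],[0,0,0.055,0.7],[0,0,0.055,0.7],[0,0,0.055,0.7]],
  ],
)

```text
clock: 8.7
position: [0.5296, -0.262, 0.1359]
tool_rot: [3.141, 0.0, 1.198]
force: [-0.2, -0.1, -0.1]
grip_width: 0.0133
finger_force: 61.0
```

```bash
cat >> m.py <<'E'
def holes(f,guess,r=11):
    g=cv2.GaussianBlur(cv2.cvtColor(f["pixels"],cv2.COLOR_RGB2GRAY),(0,0),1);out=[]
    for c,ro in guess:
        c,ro=int(round(c)),int(round(ro));p=g[ro-r:ro+r+1,c-r:c+r+1]
        t=(int(p.min())+int(np.median(p)))/2;n,lab,st,ce=cv2.connectedComponentsWithStats((p<t).astype(np.uint8))
        k=min(range(1,n),key=lambda i:np.hypot(*(ce[i]-r))-st[i,4]*.05);out.append(ce[k]+[c-r,ro-r]);print("hole",out[-1],"area",st[k,4],"thr",t)
    return out
E
python3 - <<'E'
from m import *
f=bot.grab_frame("wrist");g,s,M,loc=dots(f);print(s["clock"],s["position"],s["tool_rot"],s["force"])
a=M.apply([[.0806,0,.0805],[.0346,0,.0805]])+s["position"]
gs=[proj(f,p) for p in a];print(gs)
H=[at_z(f,q,.0555) for q in holes(f,gs,15)]
print([loc(h) for h in H],np.linalg.norm(H[0]-H[1]))
im=cv2.cvtColor(f["pixels"],cv2.COLOR_RGB2BGR);cv2.imwrite("pics/c4.png",cv2.resize(im[30:280,190:450],None,fx=2.3,fy=2.3))
E
```

```text
8.75 [ 0.5297 -0.262   0.1361] [3.1405 0.     1.198 ] [ 0.295  -0.2561 -1.2417]
[array([319.6576, 111.5794]), array([319.5916, 194.9637])]
hole [316.1125 111.2188] area 160 thr 125.5
hole [316.3488 194.093 ] area 129 thr 119.5
[array([ 0.0808, -0.0019,  0.0806]), array([ 0.0351, -0.0019,  0.0806])] 0.04569558549783181
```

View pics/c4.png

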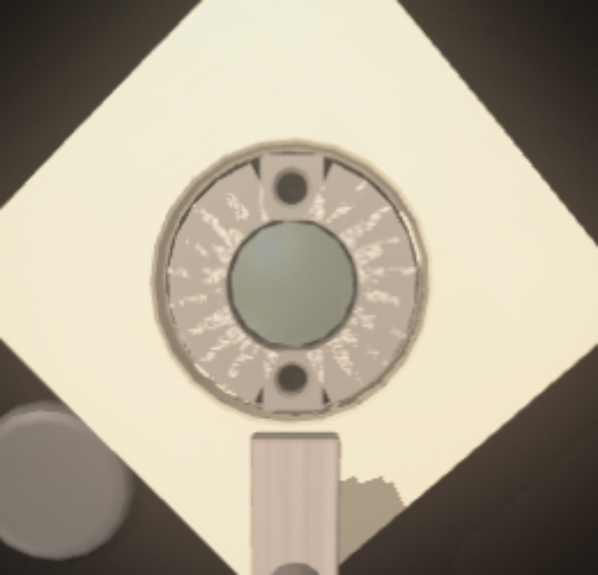

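The crop shows both holes clearly at image (316,111) and (316.5,194). They're aligned with the bar and about 1 mm left of its centre line. I'll move across above the ring.

carry_out(
  rows=[
    [[0.01,0,0,0],[0.03,-0.001,0,0],[0.05,-0.001,0,0],[0.058,-0.001,0,0],[0.058,-0.001,0,0],[0.058,-0.001,0,0],[0.058,-0.001,0,0],[0.058,-0.001,0,0]],
  ],
)

```text
clock: 9.42
position: [0.5492, -0.2083, 0.1355]
tool_rot: [3.141, 0.0, 1.197]
force: [0.4, 0.2, -1.1]
grip_width: 0.013
finger_force: 61.0
```

```bash
python3 - <<'E'
from m import *
f=bot.grab_frame("wrist");g,s,M,loc=dots(f);print(s["clock"],s["position"],s["tool_rot"],s["force"],s["qpos"])
im=cv2.cvtColor(f["pixels"],cv2.COLOR_RGB2BGR);cv2.imwrite("pics/c5.png",cv2.resize(im[130:380,190:450],None,fx=2.3,fy=2.3))
print("hole expected",proj(f,[.5573,-.1865,.0555]))
print("target tcp was",np.array([.5297,-.262,.1361])+R.from_euler("xyz",[3.1405,0,1.198]).apply([.0583,-.0011,0]))
E
```

```text
9.4667 [ 0.5492 -0.2082  0.1354] [3.1415 0.0003 1.1968] [ 0.4802 -1.0624 -1.2073] [-0.0551  0.6309  0.4634  1.8046 -0.378   0.7947  0.2257]
hole expected [318.7103 214.3528]
target tcp was [ 0.5499 -0.2073  0.1361]
```

View pics/c5.png

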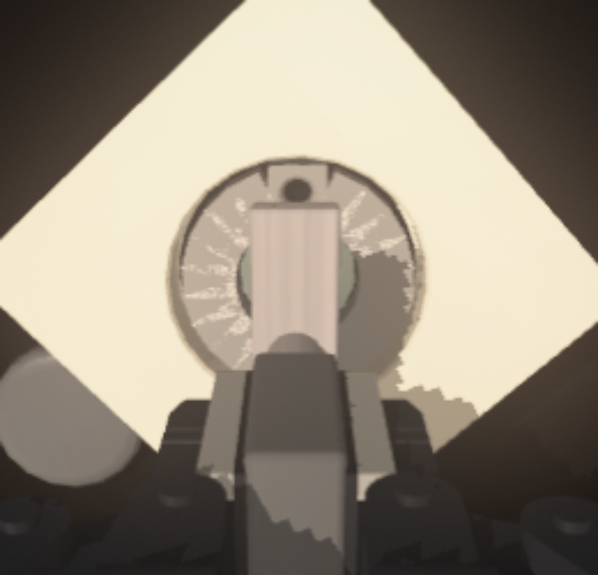

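The hole is at about (319,212.6), within 0.5 mm sideways of the bar's centre line and about 1 mm further forward. I'll nudge over and go down.

carry_out(
  rows=[
    [[0.001,0,0.005,0],[0.0012,0,0.012,0],[0.0012,0,0.018,0],[0.0012,0,0.023,0],[0.0012,0,0.026,0],[0.0012,0,0.026,0],[0.0012,0,0.026,0]],
  ],
)

```text
clock: 10.05
position: [0.5498, -0.2063, 0.1091]
tool_rot: [-3.141, 0.0, 1.198]
force: [0.1, -0.1, -1.1]
grip_width: 0.0136
finger_force: 61.0
```

carry_out(
  rows=[
    [[0,0,0.001,0],[0,0,0.002,0],[0,0,0.003,0],[0,0,0.003,0]],
  ],
)

```text
clock: 10.38
position: [0.5499, -0.2062, 0.1062]
tool_rot: [-3.142, -0.0, 1.198]
force: [-0.3, -0.3, -1.4]
grip_width: 0.013
finger_force: 61.0
```

```bash
python3 - <<'E'
from m import *
s=bot.observe();print(s["clock"],s["position"],s["tool_rot"],s["force"],s["moment"])
E
```

```text
10.3833 [ 0.5499 -0.2062  0.1062] [-3.1416 -0.      1.1982] [-0.2602 -0.3266 -1.3684] [ 0.0095  0.0099 -0.0473]
```

carry_out(
  rows=[
    [[0,0,0.0005,0],[0,0,0.001,0],[0,0,0.0015,0],[0,0,0.0015,0]],
  ],
)

```text
clock: 10.72
position: [0.5499, -0.2063, 0.1047]
tool_rot: [3.142, 0.0, 1.198]
force: [0.8, -0.4, -1.3]
grip_width: 0.0134
finger_force: 61.0
```

carry_out(
  rows=[
    [[0,0,0.0005,0],[0,0,0.001,0],[0,0,0.0015,0],[0,0,0.0015,0]],
  ],
)

```text
clock: 11.05
position: [0.5499, -0.2063, 0.1032]
tool_rot: [3.142, 0.0, 1.198]
force: [0.5, -1.7, -1.8]
grip_width: 0.0136
finger_force: 61.0
```

carry_out(
  rows=[
    [[0,0,0.0005,0],[0,0,0.001,0],[0,0,0.0015,0],[0,0,0.0015,0]],
  ],
)

```text
clock: 11.38
position: [0.5499, -0.2063, 0.1017]
tool_rot: [3.142, 0.0, 1.198]
force: [0.2, -2.6, -0.4]
grip_width: 0.0133
finger_force: 61.0
```

```bash
python3 - <<'E'
from m import *
s=bot.observe();print(s["clock"],s["position"],s["tool_rot"],s["force"],s["moment"],s["qpos"])
E
```

```text
11.3833 [ 0.5499 -0.2063  0.1017] [3.1415 0.0001 1.198 ] [ 0.2298 -2.5652 -0.3861] [-0.5212 -0.1104  0.0049] [-0.0376  0.6771  0.4336  1.8229 -0.4056  0.7301  0.2455]
```

carry_out(
  rows=[
    [[-0.0005,0,0,1],[-0.0005,0,0,2],[-0.0005,0,0,3],[-0.0005,0,0,4],[-0.0005,0,0,6],[-0.0005,0,0,8],[-0.0005,0,0,8]],
  ],
)

```text
clock: 11.97
position: [0.5502, -0.2068, 0.1019]
tool_rot: [3.141, 0.0, 1.056]
force: [3.8, -2.1, -1.7]
grip_width: 0.0136
finger_force: 60.8
```

```bash
cat >ob.py <<'E'
from m import *
s=bot.observe();M=R.from_euler("xyz",s["tool_rot"]);print(s["clock"],s["position"],"yaw",np.degrees(s["tool_rot"][2]),"F",s["force"],"M",s["moment"],"Ftool",M.inv().apply(s["force"]),s["qpos"][6])
E
python3 ob.py
```

```text
11.9667 [ 0.5502 -0.2068  0.1019] yaw 60.50241062811253 F [ 3.7906 -2.0798 -1.7137] M [-0.7535 -0.9685  0.117 ] Ftool [0.0565 4.3218 1.7176] 0.1368861665270503
```

carry_out(
  rows=[
    [[0,0.0003,0,2],[0,0.0003,0,4],[0,0.0003,0,6],[0,0.0003,0,8],[0,0.0003,0,10],[0,0.0003,0,12],[0,0.0003,0,12]],
  ],
)

```text
clock: 12.55
position: [0.5504, -0.2071, 0.1019]
tool_rot: [3.141, 0.0, 0.847]
force: [4.2, -3.7, -1.5]
grip_width: 0.0132
finger_force: 60.8
```

```bash
python3 ob.py
```

```text
12.55 [ 0.5504 -0.2071  0.1019] yaw 48.54836022394835 F [ 4.1691 -3.6751 -1.4859] M [-0.8591 -1.0338  0.1092] Ftool [0.0054 5.5562 1.4915] -0.023708927177570924
```

carry_out(
  rows=[
    [[0,0.0003,0,1],[0,0.0006,0,3],[0,0.0006,0,5],[0,0.0006,0,7],[0,0.0006,0,9],[0,0.0006,0,9]],
  ],
)

```text
clock: 13.05
position: [0.5507, -0.2074, 0.1019]
tool_rot: [3.141, 0.0, 0.69]
force: [4.2, -2.6, 0.3]
grip_width: 0.0133
finger_force: 61.0
```

```bash
python3 ob.py
```

```text
13.05 [ 0.5507 -0.2074  0.1019] yaw 39.55884039004996 F [ 4.1678 -2.6364  0.2628] M [-0.8354 -0.8266  0.1115] Ftool [ 1.5342  4.6871 -0.2594] -0.1447507517656598
```

carry_out(
  rows=[
    [[0,0.0003,0,1],[0,0.0006,0,2],[0,0.0008,0,3],[0,0.0008,0,4],[0,0.0008,0,4]],
  ],
)

```text
clock: 13.47
position: [0.5509, -0.2078, 0.1018]
tool_rot: [-3.141, 0.0, 0.621]
force: [1.9, -2.1, 0.2]
grip_width: 0.0131
finger_force: 61.2
```

```bash
python3 ob.py
```

```text
13.4667 [ 0.5509 -0.2078  0.1018] yaw 35.56086868434074 F [ 1.8811 -2.1432  0.1832] M [-0.6344 -0.4792  0.0722] Ftool [ 0.2838  2.8375 -0.1837] -0.19841107945143135
```

carry_out(
  rows=[
    [[0,0.0002,0,1],[0,0.0004,0,2],[0,0.0004,0,3],[0,0.0004,0,4],[0,0.0004,0,4]],
  ],
)

```text
clock: 13.88
position: [0.5511, -0.2081, 0.1017]
tool_rot: [-3.141, 0.0, 0.551]
force: [0.3, -1.4, 0.1]
grip_width: 0.0133
finger_force: 61.2
```

```bash
python3 ob.py
```

```text
13.8833 [ 0.5511 -0.2081  0.1017] yaw 31.54953173743216 F [ 0.317  -1.4203  0.0502] M [-0.3411 -0.196   0.1016] Ftool [-0.473   1.3762 -0.0505] -0.2525813925173023
```

Nicely balanced now. I'll keep turning in small steps.

carry_out(
  rows=[
    [[0,0,0,1],[0,0,0,2],[0,0,0,3],[0,0,0,4],[0,0,0,4]],
  ],
)

```text
clock: 14.3
position: [0.5512, -0.2082, 0.1018]
tool_rot: [3.142, 0.0, 0.481]
force: [1.2, -0.9, -1.7]
grip_width: 0.0133
finger_force: 61.1
```

```bash
python3 ob.py
```

```text
14.3 [ 0.5512 -0.2082  0.1018] yaw 27.54522469795902 F [ 1.1717 -0.8911 -1.7008] M [-0.3565 -0.1894  0.1129] Ftool [0.6271 1.3319 1.7007] -0.30682889900003407
```

carry_out(
  rows=[
    [[0,0,0,1],[0,0,0,2],[0,0,0,3],[0,0,0,4],[0,0,0,4]],
  ],
)

```text
clock: 14.72
position: [0.5512, -0.2082, 0.1018]
tool_rot: [3.141, 0.0, 0.411]
force: [0.8, -2.1, -1.2]
grip_width: 0.0133
finger_force: 61.0
```

```bash
python3 ob.py
```

```text
14.7167 [ 0.5512 -0.2082  0.1018] yaw 23.54364120512969 F [ 0.7736 -2.1205 -1.1973] M [-0.5185 -0.2616  0.1628] Ftool [-0.1377  2.2528  1.1977] -0.3612419623199748
```

carry_out(
  rows=[
    [[0,0,0,0.5],[0,0,0,1],[0,0,0,1.5],[0,0,0,1.5]],
  ],
)

```text
clock: 15.05
position: [0.5512, -0.2082, 0.1018]
tool_rot: [3.141, 0.0, 0.386]
force: [1.7, -2.4, -0.7]
grip_width: 0.013
finger_force: 60.9
```

```bash
python3 ob.py
```

```text
15.05 [ 0.5512 -0.2082  0.1018] yaw 22.098701034983037 F [ 1.7088 -2.3515 -0.7467] M [-0.6871 -0.2893  0.0832] Ftool [0.6987 2.8215 0.7469] -0.38090160098785447
```

carry_out(
  rows=[
    [[0,0.0002,0,0.7],[0,0.0003,0,1.4],[0,0.0003,0,2.2],[0,0.0003,0,3],[0,0.0003,0,3]],
  ],
)

```text
clock: 15.47
position: [0.5513, -0.2084, 0.1018]
tool_rot: [-3.142, 0.0, 0.333]
force: [1.4, -1.6, -0.1]
grip_width: 0.0132
finger_force: 61.0
```

```bash
python3 ob.py
```

```text
15.4667 [ 0.5513 -0.2084  0.1018] yaw 19.06775696838187 F [ 1.3822 -1.6244 -0.1394] M [-0.4355 -0.1376  0.0995] Ftool [0.7757 1.9868 0.1393] -0.4220566772711484
```

carry_out(
  rows=[
    [[0,0,0,0.7],[0,0,0,1.4],[0,0,0,2.2],[0,0,0,3],[0,0,0,3]],
  ],
)

```text
clock: 15.88
position: [0.5513, -0.2085, 0.1018]
tool_rot: [3.141, 0.0, 0.28]
force: [0.7, -1.9, -1.6]
grip_width: 0.0132
finger_force: 61.0
```

```bash
python3 ob.py
```

```text
15.8833 [ 0.5513 -0.2085  0.1018] yaw 16.065342636582265 F [ 0.7385 -1.8587 -1.5638] M [-0.6052 -0.1012  0.119 ] Ftool [0.1955 1.9903 1.564 ] -0.4629628080939831
```

carry_out(
  rows=[
    [[0,0,0,0.6],[0,0,0,1.2],[0,0,0,1.8],[0,0,0,2.4],[0,0,0,2.4]],
  ],
)

```text
clock: 16.3
position: [0.5513, -0.2085, 0.1018]
tool_rot: [3.141, 0.0, 0.239]
force: [-0.2, -3.2, -1.8]
grip_width: 0.0131
finger_force: 60.9
```

```bash
python3 ob.py
```

```text
16.3 [ 0.5513 -0.2085  0.1018] yaw 13.68302346932978 F [-0.2158 -3.2158 -1.7849] M [-0.6599 -0.1765  0.096 ] Ftool [-0.9704  3.0731  1.7854] -0.49553114568110085
```

carry_out(
  rows=[
    [[0,0.0002,0,0.6],[0,0.0003,0,1.2],[0,0.0003,0,1.8],[0,0.0003,0,2.4],[0,0.0003,0,2.4]],
  ],
)

```text
clock: 16.72
position: [0.5514, -0.2087, 0.1018]
tool_rot: [-3.142, 0.0, 0.197]
force: [0.4, -1.7, -0.8]
grip_width: 0.013
finger_force: 61.0
```

```bash
python3 ob.py
```

```text
16.7167 [ 0.5514 -0.2087  0.1018] yaw 11.293239033049073 F [ 0.425  -1.696  -0.7607] M [-0.4208 -0.076   0.2241] Ftool [0.0847 1.7464 0.7607] -0.5280881032482843
```

Moment is rising, so I'll use finer steps.

carry_out(
  rows=[
    [[0,0,0,0.4],[0,0,0,0.8],[0,0,0,0.8]],
  ],
)

```text
clock: 16.97
position: [0.5514, -0.2087, 0.1018]
tool_rot: [3.142, 0.0, 0.184]
force: [0.3, -1.7, -1.6]
grip_width: 0.013
finger_force: 61.1
```

```bash
python3 ob.py
```

```text
16.9667 [ 0.5514 -0.2087  0.1018] yaw 10.524470744627923 F [ 0.3283 -1.654  -1.633 ] M [-0.4415 -0.0245  0.3519] Ftool [0.0208 1.6861 1.6331] -0.5386473959551095
```

carry_out(
  rows=[
    [[0,0,0,0.3],[0,0,0,0.6],[0,0,0,0.6],[0,0,0,0.6]],
  ],
)

```text
clock: 17.3
position: [0.5514, -0.2087, 0.1018]
tool_rot: [3.142, 0.0, 0.174]
force: [-0.7, -1.6, -1.9]
grip_width: 0.0135
finger_force: 61.3
```

```bash
python3 ob.py
```

```text
17.3 [ 0.5514 -0.2087  0.1018] yaw 9.956847178783004 F [-0.695  -1.5576 -1.8552] M [-0.477  -0.008   0.5859] Ftool [-0.9536  1.4139  1.8553] -0.5464199013018585
```

carry_out(
  rows=[
    [[0,0,0,0],[0,0,0,0],[0,0,0,0],[0,0,0,-1],[0,0,0,-2],[0,0,0,-3],[0,0,0,-4],[0,0,0,-4],[0,0,0,-4]],
  ],
)

```text
clock: 18.05
position: [0.5514, -0.2086, 0.1018]
tool_rot: [-3.141, -0.0, 0.243]
force: [0.4, 0.1, -1.9]
grip_width: 0.0135
finger_force: 61.0
```

```bash
python3 ob.py
```

```text
18.05 [ 0.5514 -0.2086  0.1018] yaw 13.939531407178453 F [ 0.3948  0.0594 -1.8758] M [-0.015  -0.0038  0.033 ] Ftool [0.3974 0.0381 1.8759] -0.4916942654772093
```

carry_out(
  rows=[
    [[0,0,-0.003,0],[0,0,-0.008,0],[0,0,-0.014,0],[0,0,-0.03,0],[0,0,-0.055,0],[0,0,-0.08,0],[0,0,-0.09,0],[0,0,-0.09,0],[0,0,-0.09,0]],
  ],
)

```text
clock: 18.8
position: [0.5515, -0.2084, 0.1919]
tool_rot: [-3.142, -0.001, 0.244]
force: [-0.1, 0.8, -2.6]
grip_width: 0.0132
finger_force: 61.1
```

```bash
python3 - <<'E'
from m import *
f=bot.grab_frame("wrist");print(bot.observe()["position"])
im=cv2.cvtColor(f["pixels"],cv2.COLOR_RGB2BGR);cv2.imwrite("pics/c6.png",cv2.resize(im[130:380,190:450],None,fx=2,fy=2))
print(shift([.55,.203,.19],168.34))
E
```

```text
[ 0.5512 -0.2083  0.1912]
(array([ 0.098 , -0.3995,  0.0014]), np.float64(25.62))
```

View pics/c6.png

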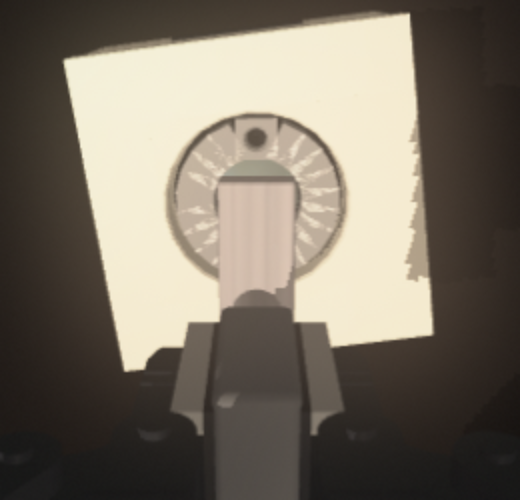

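The ring has turned with the tool: its hole is now in line with the bar, at crop (256,137). Now back to the stand.

carry_out(
  rows=[
    [[0.003,-0.012,0,-4],[0.01,-0.04,0,-11],[0.018,-0.074,0,-18],[0.027,-0.11,0,-25],[0.036,-0.146,0,-32],[0.045,-0.182,0,-39],[0.054,-0.218,0,-46],[0.063,-0.254,0,-53],[0.071,-0.29,0,-60],[0.08,-0.326,0,-67],[0.088,-0.36,0,-74],[0.096,-0.39,0,-81]],
  ],
)

```text
clock: 19.85
position: [0.5494, 0.1955, 0.1906]
tool_rot: [-3.14, -0.0, 1.664]
force: [0.4, 0.1, -1.2]
grip_width: 0.0134
finger_force: 61.0
```

carry_out(
  rows=[
    [[0,0,0,-6],[0,0,0,-13],[0,0,0,-20],[0,0,0,-27],[0,0,0,-34],[0,0,0,-41],[0,0,0,-48],[0,0,0,-55],[0,0,0,-62],[0,0,0,-69],[0,0,0,-73.4],[0,0,0,-73.4]],
  ],
)

```text
clock: 20.85
position: [0.55, 0.1927, 0.1906]
tool_rot: [-3.141, -0.002, 2.942]
force: [0.1, 0.2, -0.2]
grip_width: 0.0136
finger_force: 61.0
```

```bash
python3 - <<'E'
from m import *
s=bot.observe();print(s["position"],s["tool_rot"],s["qpos"])
print(shift([.55,.203,.19],168.34))
E
```

```text
[0.55   0.1927 0.1906] [-3.141  -0.0019  2.9421] [-0.5027  0.5039  0.0906  1.7581 -0.0573  0.8841  0.9845]
(array([0.0021, 0.0101, 0.0006]), np.float64(0.23))
```

Lining up, then down to just above the stand, where the tips will be about 8 mm above the slot top.

carry_out(
  rows=[
    [[0.001,0.005,0.005,0.2],[0.0021,0.0101,0.025,0.2],[0.0021,0.0101,0.05,0.2],[0.0021,0.0101,0.075,0.2],[0.0021,0.0101,0.095,0.2],[0.0021,0.0101,0.105,0.2],[0.0021,0.0101,0.105,0.2],[0.0021,0.0101,0.105,0.2],[0.0021,0.0101,0.105,0.2]],
  ],
)

```text
clock: 21.6
position: [0.5511, 0.2036, 0.0878]
tool_rot: [3.141, 0.001, 2.934]
force: [0.8, -0.6, -0.3]
grip_width: 0.0136
finger_force: 61.0
```

```bash
python3 - <<'E'
from m import *
s=bot.observe();print(s["position"],s["tool_rot"],s["force"])
print(shift([.55,.203,.0593],168.34))
E
```

```text
[0.5511 0.2036 0.0878] [3.1408 0.0011 2.9338] [ 0.7627 -0.5965 -0.285 ]
(array([ 0.001 , -0.0008,  0.0285]), np.float64(-0.25))
```

carry_out(
  rows=[
    [[0.0005,-0.0005,0.006,-0.2],[0.0007,-0.0006,0.012,-0.2],[0.0007,-0.0006,0.018,-0.2],[0.0007,-0.0006,0.023,-0.2],[0.0007,-0.0006,0.026,-0.2],[0.0007,-0.0006,0.026,-0.2],[0.0007,-0.0006,0.026,-0.2]],
  ],
)

```text
clock: 22.18
position: [0.5497, 0.2027, 0.0606]
tool_rot: [-3.141, -0.0, 2.938]
force: [-0.1, -0.1, -0.9]
grip_width: 0.0132
finger_force: 61.0
```

```bash
python3 ob.py
```

```text
22.1833 [0.5497 0.2027 0.0606] yaw 168.33956428045275 F [-0.146  -0.1008 -0.8887] M [ 0.0266 -0.0208  0.0049] Ftool [ 0.1224 -0.1281  0.8888] 0.9764636076805845
```

Pins are in the slot. Lower the last 1.2 mm, open, and lift off.

carry_out(
  rows=[
    [[0,0,0.0006,0],[0,0,0.0012,0],[0,0,0.0012,0],[0,0,0.0012,0]],
  ],
)

```text
clock: 22.52
position: [0.5498, 0.2028, 0.0597]
tool_rot: [3.141, 0.0, 2.938]
force: [0.2, -0.7, -1.0]
grip_width: 0.0132
finger_force: 61.0
```

carry_out(
  rows=[
    [[0,0,0,0],[0,0,0,0],[0,0,0,0],[0,0,0,0],[0,0,0,0],[0,0,0,0],[0,0,0,0],[0,0,0,0],[0,0,0,0],[0,0,0,0],[0,0,0,0],[0,0,0,0]],
  ],
  grip=0.0854,
)

```text
clock: 23.52
position: [0.5498, 0.2028, 0.0596]
tool_rot: [-3.142, -0.0, 2.938]
force: [-0.6, -0.5, -1.0]
grip_width: 0.0852
finger_force: 0.0
```

carry_out(
  rows=[
    [[0,0,-0.01,0],[0,0,-0.03,0],[0,0,-0.055,0],[0,0,-0.08,0],[0,0,-0.1,0],[0,0,-0.115,0],[0,0,-0.115,0],[0,0,-0.115,0],[0,0,-0.115,0]],
  ],
)

```text
clock: 24.27
position: [0.5495, 0.2027, 0.1744]
tool_rot: [-3.141, -0.0, 2.938]
force: [0.6, 0.4, 0.2]
grip_width: 0.0855
finger_force: 0.0
```

```bash
python3 - <<'E'
from m import *
t=bot.grab_frame("top");f=bot.grab_frame("wrist");s=bot.grab_frame("side")
H=[]
b=lambda g:cv2.cvtColor(g["pixels"],cv2.COLOR_RGB2BGR)
v=[cv2.resize(b(f)[100:380,180:500],(400,350)),cv2.resize(b(t)[230:300,370:450],(400,350),interpolation=2)]
print(f["pose"]); save(f,"w7.png")
cv2.imwrite("pics/c7.png",np.hstack(v))
E
```

```text
[[ 0.2021  0.9397  0.2761  0.4788]
 [ 0.9794 -0.1935 -0.0581  0.2189]
 [-0.0011  0.2821 -0.9594  0.3173]
 [ 0.      0.      0.      1.    ]]
```

View pics/c7.png

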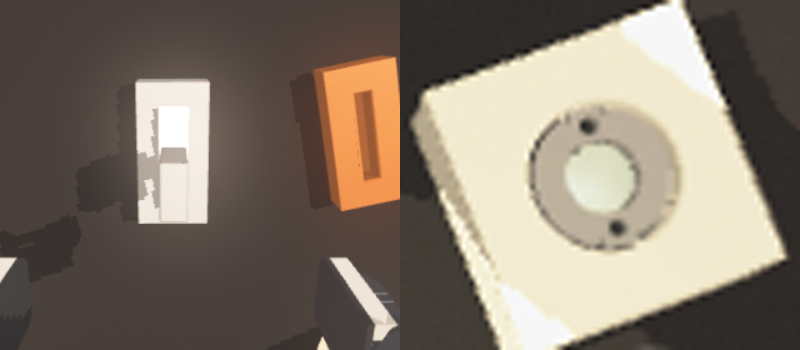

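The spanner stands upright in the grey stand and is released. The ring's holes have turned about 52° clockwise, which matches the stop I felt.

```bash
python3 -c "
from workcell import bot
print(bot.job_done())"
```

```text
the job is handed in; nothing more can be done
None
```

I turned the ring about 52° clockwise until it hit its stop (felt at about 0.5 N m), put the spanner back upright in the grey stand, let go, and handed the job in at about 24 s; no verdict came back.

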